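# Hang the ear defenders on the welding bench's rail

### The job

The ear defenders are standing on the welding bench. Pick them up and hang them by their headband over the round rail of the low stand: squarely across it, somewhere near its middle, with one cup hanging down on each side. Set the headband down on the rail rather than dropping it, let go, leave them hanging level and still, and do not disturb the wire spool or the goggles.

Things in the scene. Friction and masses are not known exactly. Their poses are not given: they have to be found in the camera images.
- headband (a point): Ear defenders, 0.26 kg, 155 mm high, standing on two cups. Point: centre of the black crown pad, 144 mm above the cups' underside. x: across the pad (34 mm wide, pinch here); y: cup to cup; z up. Pad 22 mm thick, its underside rests on the rail: keep fingertips above it, about level with the point. Cups 62 mm along x, 78 high, y = 42 to 84 mm each side; pad flat for 44 mm in y, then slopes down.
- rail_mid (a point): Middle of the rail's axis, 149 mm above the bench: a fixed round steel bar, 22 mm diameter, top at 160 mm, along own x, 280 mm free between two grey posts no higher than its top (at x = -150 and 150 mm; feet 150 mm long in y). z up. Below it only a flat strip 30 mm wide. Not the thick low pipe on V-blocks at the bench's far side, which is a workpiece.
- spool_mid (a point): Bystander, to be left alone: a spool of copper-coloured welding wire lying flat, 100 mm in diameter and 45 mm high; the point is its centre.
- goggles_mid (a point): Bystander, to be left alone: black welding goggles with two round eyecups, 132 mm long (own x), 40 mm deep (own y), 58 mm high; the point is their centre.
Mind the look-alikes: they are no part of the job. Leave any blue or yellow look-alike of the part that bears headband alone.

How it is judged:
On the way:
1. the ear defenders are lifted well off the bench (height (world z) of headband above 0.22 m), for 0.1 s.
At the end, for the whole second after the job is handed in: The ear defenders hang at rest by the crown of the headband, a cup each side of the bar; crown centre within 30 mm of the axis sideways, 90 mm of the middle lengthways and 10 to 32 mm above the axis; tilted under 17 degrees, turned under 23 degrees from square (x of headband in the frame of rail_mid between -0.09 and 0.09 m and y of headband in the frame of rail_mid between -0.03 and 0.03 m and z of headband in the frame of rail_mid between 0.01 and 0.032 m and angle between headband's own z axis and vertical below 0.3 rad and angle between the x axis of headband and the x axis of rail_mid, either way round below 0.4 rad and linear speed of muffs below 0.03 m/s and angular speed of muffs below 0.3 rad/s); the robot touches nothing.
It fails at once if the ear defenders are dropped or knocked (they move faster than 0.5 m/s, a fall of over 12 mm, out of the fingers' hold) (contact force between the fingers and muffs below 0.05 N and linear speed of muffs above 0.5 m/s).
It fails at once if the wire spool or the goggles are shifted by more than 20 mm (distance of any of spool_mid, goggles_mid from where it was at the start of the episode above 0.02 m).
It also fails if it takes over 45 s, if anything falls off the work surface, if the arm or the gripper's body presses on something with over 40 N, if the wrist force passes 120 N, or if a joint passes its speed limit or range.

### The arm

A 6-joint arm with a two-finger parallel gripper is mounted at the origin on the work surface. World frame = base frame: x ahead of the robot, y to its left, z up, the work surface at z = 0. Lengths are in m, angles in rad, forces in N, time in s.
With the tool pointing down it reaches from about 0.35 to 0.875 m from the base axis. Payload 15.5 kg.
Tool frame: the origin (TCP) lies midway between the tips of the shut fingers; the grasp point (between the pads) lies 19 mm behind it; z points along the fingers, y is the direction in which the jaws open and shut (so a half turn about z gives the same grasp; the last joint's range is limited). The gripper opens to 85 mm and grips with 20 to 120 N. Pads are 22 mm wide; open, the fingers measure 114 mm over their backs; the gripper's body (76 mm by 85 mm) begins 54 mm behind the grasp point. The pads swing forward as they close: fully open they stand 13 mm farther back than shut.
Start: joints at [1.185, 0.494, 1.345, -0, 1.302, -0.096], TCP at [0.179, 0.599, 0.231] pointing down, gripper open.
Joint ranges: [-2.91, 2.91], [-0.82, 2.16], [0.22, 2.67], [-1.22, 4.37], [0.12, 2.79], [-3.08, 3.08]. Speed limits (rad/s): [1.89, 1.89, 2.57, 3.01, 3.01, 3.01].

### API

Orientations are given as a rotation vector (axis times angle).
In Python, from rig import env gives the robot as it stands.
- The arm moves only by the tool jog_arm, never from a script. Its argument "moves" is a list that holds one entry, the list of rows, each a list of 7 numbers: the gripper's target within -1 to 1 (fully open at 1, half-way at 0, shut at -1), then the shift along the world's x, y, z in mm, then the turn, a rotation vector about the world's x, y, z in rad. A call has exactly 10 rows; each row shifts and turns the commanded pose from where the row before left it; what a row does not reach is not made up. A row lasts 1/8 s, in which the tool goes at most 62.5 mm and 10.7 degrees, less where a joint would pass 70% of its speed; a pose out of reach is approached as far as the arm can. A call is refused whole if a number of a shift passes 62.5 or a number of a turn 0.188, either way. A call with a gripper value outside its range is refused whole. The fingers move at their own pace and stop on an object; "force" is the grip in N (left out, the last holds). Time passes only in rows, so rows that do not move let the fingers close, or fill a call up. It gives the time, the measured TCP pose, the force and the opening at its end, in the units of the state.
- env.get_obs(): the state, without advancing time (a new reading comes with each control period).
- env.camera(name): name is "side" or "top"; returns a dict with "image" (480x640x3 uint8, blue, green, red), "range_z" (480x640 float32, m along the optical axis (not along the pixel's ray), 0 where there is no reading), "mtx" (3x3 intrinsics, pixels), "T" (4x4, takes a point from camera to world coordinates). Camera axes: x right, y down, z forward; pixel columns grow to the right and rows downward; lengths in m; the calibration is good to about 2 mm. A picture is of the moment at which its call begins.
- env.job_done(): hands the job in, once; it reports no verdict.
The state is a dict: "time": time; "qpos": joint angles; "dq": joint speeds; "joint_efforts": joint torques, N m; "tool_pos": TCP position; "ee_rot": TCP orientation; "ft_force": force on the tool from outside, world axes, zero at the start; "wrist_torque": the same for the moment, N m; "width": finger opening in m.
Only numpy, scipy, OpenCV 4.12 (cv2) and the standard library are available. Lean on these libraries where they do the work, as an engineer would, in place of code of your own. Each camera call takes 0.05 s, during which the arm holds its last target. There are 200 camera calls.

## Working session

There is one attempt and no reset: what is moved stays moved. The work goes in short steps, Python scripts to look and compute and a tool call to move; the robot and the scene stay as the last step left them, time stands still between calls to the robot, and variables do not carry over. Pictures are saved under pics/ and viewed, about 8 in all and at most 12, crops included, and the job is handed in when it is done.

Besides the shell and the picture viewer there is one more tool, called after "Emit:" as name(argument=value, ...) on one line, values as JSON. jog_arm: Moves the arm, as the interface text tells. Its arguments: {"type":"object","properties":{"moves":{"type":"array"},"force":{"type":"number"}},"required":["moves"]}

```bash
mkdir -p pics
cat > h.py <<'E'
import numpy as np, cv2
from rig import env
def cloud(c):
    z=c["range_z"];v,u=np.mgrid[:480,:640];K=c["mtx"]
    p=np.stack([(u-K[0,2])/K[0,0]*z,(v-K[1,2])/K[1,1]*z,z],-1)
    w=p@c["T"][:3,:3].T+c["T"][:3,3]; w[z==0]=np.nan
    return w
E
python3 - <<'E'
from h import *
s=env.get_obs();print({k:np.round(v,3) for k,v in s.items()})
for n in("top","side"):
    c=env.camera(n);cv2.imwrite(f"pics/{n}0.png",c["image"]);np.savez(f"{n}0.npz",**c);print(n,c["T"].round(2).tolist(),c["mtx"].tolist())
E
```

```text
{'time': np.float64(0.0), 'qpos': array([ 1.186,  0.494,  1.346, -0.   ,  1.303, -0.096]), 'dq': array([-0.002, -0.001, -0.   ,  0.002, -0.   , -0.001]), 'joint_efforts': array([-1.0000e-03, -8.8214e+01, -3.8389e+01, -0.0000e+00,  1.0000e-02,
        0.0000e+00]), 'tool_pos': array([0.178, 0.599, 0.231]), 'ee_rot': array([-4.540e-01, -3.108e+00,  2.000e-03]), 'ft_force': array([ 0.405,  0.011, -0.446]), 'wrist_torque': array([-0.016,  0.016, -0.032]), 'width': np.float64(0.085)}
top [[0.03, -1.0, 0.06, 0.5], [-1.0, -0.03, 0.02, -0.03], [-0.01, -0.06, -1.0, 0.87], [0.0, 0.0, 0.0, 1.0]] [[434.7054033735058, 0.0, 314.7667518841628], [0.0, 434.7054033735058, 244.23622072626733], [0.0, 0.0, 1.0]]
side [[-0.98, -0.13, 0.11, 0.41], [-0.17, 0.74, -0.65, 0.62], [0.0, -0.66, -0.75, 0.86], [0.0, 0.0, 0.0, 1.0]] [[557.9848412528935, 0.0, 327.62119507098254], [0.0, 557.9848412528935, 240.60415077711997], [0.0, 0.0, 1.0]]
```

View pics/top0.png

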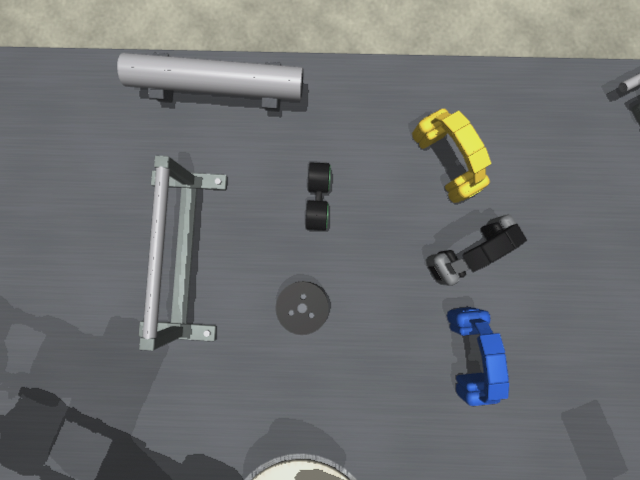

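View pics/side0.png

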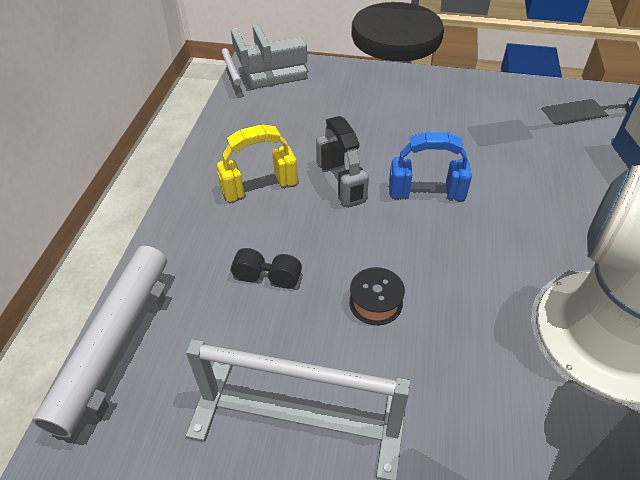

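Three headsets could be taken for the target: yellow (top 460,155; side 258,160), blue (top 487,360; side 430,165) and grey with a black pad (top 490,245; side 342,160). The black pad on grey cups matches the description. The rail is at top (155,255), between posts; the thick pipe at (210,77) is the workpiece. The goggles are at (318,197) and the spool at (302,307).

Run:
```python
from h import *
S={n:dict(np.load(n+"0.npz")) for n in("top","side")}
W={n:cloud(c) for n,c in S.items()}
def box(n,u0,u1,v0,v1,zl,zh):
    m=np.zeros((480,640),bool);m[v0:v1,u0:u1]=1
    m&=(W[n][...,2]>zl)&(W[n][...,2]<zh); return m
def rep(t,P):
    r=cv2.minAreaRect((P[:,:2]*1000).astype(np.float32))
    print(t,len(P),"mean",P.mean(0).round(3),"rect c",np.round(r[0],1),"size",np.round(r[1],1),"ang",round(r[2],1),"z",np.percentile(P[:,2],[1,50,99]).round(3))
    d=P[:,:2]-P[:,:2].mean(0);w,v=np.linalg.eigh(d.T@d);print("   axis",np.degrees(np.arctan2(v[1,1],v[0,1])).round(1))
for n,b,rb in(("top",(425,530,210,290),(140,175,175,330)),("side",(312,372,112,210),(205,392,340,395))):
    dark=S[n]["image"].max(-1)<75
    m=box(n,*b,.01,.2);rep(n+" muffs all",W[n][m])
    m=box(n,*b,.10,.2)&dark;rep(n+" pad",W[n][m])
    m=box(n,*b,.147,.2);rep(n+" padtop",W[n][m])
    m=box(n,*b,.02,.085);rep(n+" cups",W[n][m])
    m=box(n,*rb,.14,.18);rep(n+" rail",W[n][m])
for n,b in(("spool",(265,340,270,340)),("gog",(300,340,150,240)),("blue",(440,515,300,410)),("yel",(405,500,100,210))):
    m=box("top",*b,.03,.2);rep(n,W["top"][m])
a=cv2.resize(S["top"]["image"][190:310,410:550],None,fx=3,fy=3);b=cv2.resize(S["side"]["image"][100:220,290:400],(330,360))
cv2.imwrite("pics/crop.png",np.hstack([a,b]))
```

```text
top muffs all 2907 mean [ 0.543 -0.296  0.109] rect c [ 548.1 -310.3] size [ 62.3 168.2] ang 33.5 z [0.016 0.124 0.157]
   axis 126.7
top pad 1412 mean [ 0.546 -0.308  0.15 ] rect c [ 547.9 -312.7] size [ 33.7 138.2] ang 31.9 z [0.106 0.152 0.158]
   axis 121.9
top padtop 1016 mean [ 0.547 -0.311  0.153] rect c [ 548.5 -314.5] size [34.2 86.9] ang 32.1 z [0.147 0.154 0.158]
   axis 122.0
top cups 1203 mean [ 0.542 -0.286  0.065] rect c [ 548.1 -310.3] size [ 62.3 168.2] ang 33.5 z [0.022 0.073 0.081]
   axis 129.6
top rail 2181 mean [0.525 0.246 0.158] rect c [527.3 248.6] size [ 22.5 256.7] ang 88.1 z [0.148 0.159 0.163]
   axis 178.1
side muffs all 2653 mean [ 0.544 -0.294  0.082] rect c [ 549.5 -310.2] size [ 61.3 173.2] ang 32.4 z [0.012 0.073 0.156]
   axis 124.4
side pad 543 mean [ 0.548 -0.304  0.148] rect c [ 552.2 -315.2] size [ 34.6 115.9] ang 33.7 z [0.126 0.151 0.157]
   axis 126.8
side padtop 389 mean [ 0.547 -0.307  0.153] rect c [ 549.1 -311.4] size [34.7 81.5] ang 32.4 z [0.147 0.153 0.157]
   axis 124.0
side cups 1520 mean [ 0.546 -0.294  0.056] rect c [ 549.5 -310.2] size [ 61.3 173.2] ang 32.4 z [0.021 0.06  0.082]
   axis 124.4
side rail 3010 mean [0.522 0.253 0.157] rect c [526.5 250.3] size [ 22.7 275.1] ang 88.2 z [0.146 0.158 0.162]
   axis 178.1
spool 2207 mean [0.431 0.009 0.046] rect c [430.6   9.7] size [97.6 97.9] ang 1.4 z [0.042 0.046 0.049]
   axis 160.5
gog 1326 mean [ 0.642 -0.015  0.052] rect c [645.2 -15.5] size [ 41.4 130.1] ang 88.2 z [0.034 0.054 0.061]
   axis 178.0
blue 3298 mean [ 0.359 -0.305  0.11 ] rect c [ 353.5 -310.1] size [170.2  60. ] ang 7.0 z [0.033 0.121 0.157]
   axis -174.8
yel 3091 mean [ 0.72  -0.26   0.111] rect c [ 725.3 -263.7] size [171.9  61.2] ang 32.1 z [0.034 0.121 0.158]
   axis -147.7
```

View pics/crop.png

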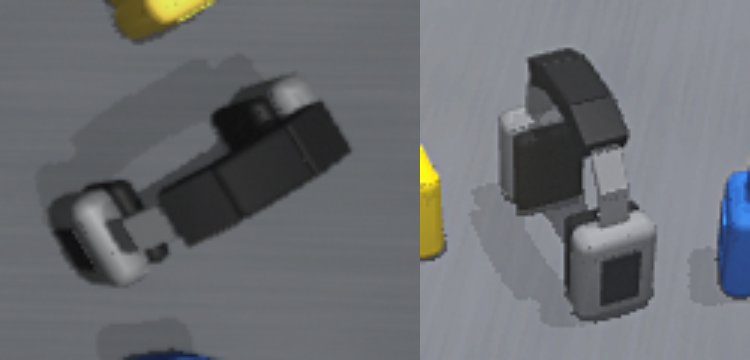

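The crop shows a black pad on grey cups, so this is the right headset. Its sizes match: pad 34 mm wide, 62x168 mm overall, top at 0.155. Pad centre is (0.549, -0.3115), with its x axis at 32.3°. The rail middle is (0.527, 0.249) at -1.9°, top at 0.160.

Emit:
jog_arm(moves=[[[1, 36, -46, 0, 0, 0, -0.04], [1, 36, -46, 0, 0, 0, -0.04], [1, 36, -46, 0, 0, 0, -0.04], [1, 36, -46, 0, 0, 0, -0.04], [1, 36, -46, 0, 0, 0, -0.04], [1, 36, -46, 0, 0, 0, -0.04], [1, 36, -46, 0, 0, 0, -0.04], [1, 36, -46, 0, 0, 0, -0.04], [1, 36, -46, 0, 0, 0, -0.04], [1, 36, -46, 0, 0, 0, -0.04]]], force=50)

```text
time: 1.35
tool_pos: [0.5395, 0.1372, 0.2311]
ee_rot: [-1.064, -2.956, 0.0]
ft_force: [0.6, 0.8, 0.3]
width: 0.0853
```

Emit:
jog_arm(moves=[[[1, 1, -50, 0, 0, 0, -0.04], [1, 1, -50, 0, 0, 0, -0.04], [1, 1, -50, 0, 0, 0, -0.04], [1, 1, -50, 0, 0, 0, -0.04], [1, 1, -50, 0, 0, 0, -0.04], [1, 1, -50, 0, 0, 0, -0.04], [1, 1, -50, 0, 0, 0, -0.04], [1, 1, -50, 0, 0, 0, -0.04], [1, 1, -50, 0, 0, 0, 0], [1, 0, 0, 0, 0, 0, 0]]])

```text
time: 2.6
tool_pos: [0.5472, -0.3143, 0.2306]
ee_rot: [-1.524, -2.747, 0.001]
ft_force: [0.1, 0.5, -0.8]
width: 0.0851
```

Emit:
jog_arm(moves=[[[1, 1.5, 3, -20, 0, 0, 0.005], [1, 0, 0, -20, 0, 0, 0], [1, 0, 0, -20, 0, 0, 0], [1, 0, 0, -15, 0, 0, 0], [1, 0, 0, -10, 0, 0, 0], [1, 0, 0, -4, 0, 0, 0], [1, 0, 0, 0, 0, 0, 0], [1, 0, 0, 0, 0, 0, 0], [1, 0, 0, 0, 0, 0, 0], [1, 0, 0, 0, 0, 0, 0]]])

```text
time: 3.85
tool_pos: [0.5492, -0.3081, 0.1425]
ee_rot: [1.513, 2.753, -0.0]
ft_force: [-0.0, 0.1, 0.2]
width: 0.0855
```

Run:
```python
from h import *
s=env.get_obs();print(s["tool_pos"],s["ft_force"])
a=env.camera("side")["image"];b=env.camera("top")["image"]
cv2.imwrite("pics/g1.png",np.hstack([cv2.resize(a[40:220,270:450],(400,400)),cv2.resize(b[180:320,400:540],(400,400))]))
```

```text
[ 0.54919386 -0.30811087  0.14253591] [-0.00967131  0.14943873  0.17578622]
```

View pics/g1.png

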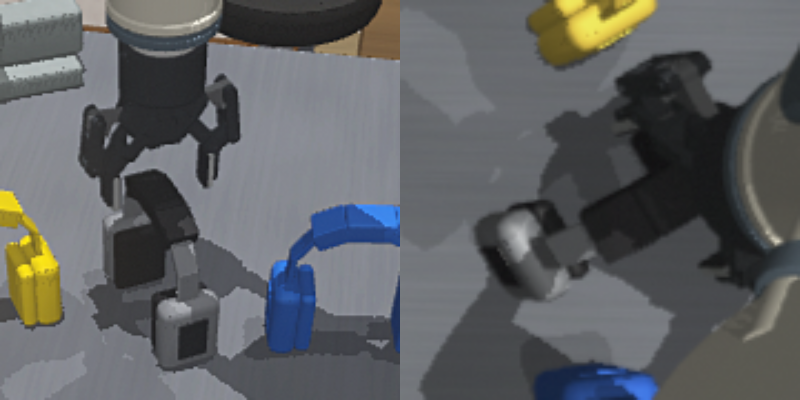

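The picture shows the open fingers straddling the black pad (crop about 160,200), clear of the blue and yellow headsets. I'll trim 3 mm and close.

Emit:
jog_arm(moves=[[[1, 0, -3, -1.5, 0, 0, 0.005], [1, 0, 0, 0, 0, 0, 0], [0.3, 0, 0, 0, 0, 0, 0], [-0.1, 0, 0, 0, 0, 0, 0], [-0.4, 0, 0, 0, 0, 0, 0], [-1, 0, 0, 0, 0, 0, 0], [-1, 0, 0, 0, 0, 0, 0], [-1, 0, 0, 0, 0, 0, 0], [-1, 0, 0, 0, 0, 0, 0], [-1, 0, 0, 0, 0, 0, 0]]], force=50)

```text
time: 5.2
tool_pos: [0.5491, -0.3112, 0.1411]
ee_rot: [1.506, 2.757, -0.0]
ft_force: [-1.7, -0.0, 5.8]
width: 0.0329
```

Emit:
jog_arm(moves=[[[-1, 0, 0, 4, 0, 0, 0], [-1, 0, 0, 10, 0, 0, 0], [-1, 0, 0, 18, 0, 0, 0], [-1, 0, 0, 26, 0, 0, 0], [-1, 0, 0, 30, 0, 0, 0], [-1, 0, 0, 30, 0, 0, 0], [-1, 0, 0, 30, 0, 0, 0], [-1, 0, 0, 26, 0, 0, 0], [-1, 0, 0, 18, 0, 0, 0], [-1, 0, 0, 8, 0, 0, 0]]])

```text
time: 6.45
tool_pos: [0.5492, -0.3111, 0.3422]
ee_rot: [1.505, 2.756, -0.0]
ft_force: [0.4, 0.8, -4.7]
width: 0.0327
```

Run:
```python
from h import *
s=env.get_obs();print(s["tool_pos"],s["ft_force"],s["width"])
a=env.camera("side")["image"];cv2.imwrite("pics/g2.png",a[0:260,180:560])
```

```text
[ 0.54923576 -0.31110515  0.34219143] [ 0.35180715  0.81550969 -4.7483873 ] 0.03274488932631348
```

View pics/g2.png

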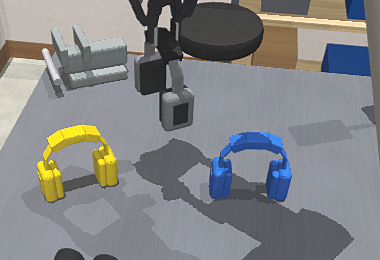

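The headset is held upright and clear of the bench (crop about 165,85). Next I carry it above the rail.

Emit:
jog_arm(moves=[[[-1, -1, 8, 0, 0, 0, -0.01], [-1, -1, 18, 0, 0, 0, -0.02], [-1, -1, 28, 0, 0, 0, -0.03], [-1, -1, 34, 0, 0, 0, -0.035], [-1, -1, 36, 0, 0, 0, -0.035], [-1, -1, 36, 0, 0, 0, -0.035], [-1, -1, 36, 0, 0, 0, -0.035], [-1, -1, 36, 0, 0, 0, -0.035], [-1, -1, 36, 0, 0, 0, -0.035], [-1, -1, 36, 0, 0, 0, -0.035]]])

```text
time: 7.75
tool_pos: [0.5382, -0.0054, 0.3399]
ee_rot: [-1.908, -2.494, 0.001]
ft_force: [0.3, 0.0, -3.7]
width: 0.0329
```

Emit:
jog_arm(moves=[[[-1, -1, 36, 0, 0, 0, -0.035], [-1, -1, 36, 0, 0, 0, -0.035], [-1, -1, 36, 0, 0, 0, -0.035], [-1, -1, 34, 0, 0, 0, -0.035], [-1, -1, 32, 0, 0, 0, -0.035], [-1, -1, 28, 0, 0, 0, -0.035], [-1, -1, 24, 0, 0, 0, -0.035], [-1, -1, 16, 0, 0, 0, -0.03], [-1, -2, 10, 0, 0, 0, -0.015], [-1, -2, 4, 0, 0, 0, -0.01]]])

```text
time: 9.0
tool_pos: [0.5266, 0.2492, 0.3403]
ee_rot: [-2.259, -2.183, 0.001]
ft_force: [-0.3, 0.7, -3.3]
width: 0.0324
```

```bash
cat > look.py <<'E'
import sys
from h import *
s=env.get_obs();R=cv2.Rodrigues(s["ee_rot"])[0];print(s["time"],s["tool_pos"],"yaw",np.degrees(np.arctan2(R[1,1],R[0,1])),s["ft_force"],s["width"])
t=sys.argv[1]
S={n:env.camera(n) for n in("side","top")}
for n,c in S.items():
    w=cloud(c);P=s["tool_pos"];g=c["image"].astype(int)
    m=(abs(w[...,0]-.527)<.13)&(abs(w[...,1]-.249)<.13)
    zc=P[2]
    cup=m&(w[...,2]<zc-.06)&(w[...,2]>zc-.15)&(abs(w[...,0]-P[0])<.045)&(abs(w[...,1]-P[1])>.035)
    for sg in(-1,1):
        q=w[cup&(sg*(w[...,1]-P[1])>0)]
        if len(q)>20:print(n,"cup",sg,len(q),"x",np.percentile(q[:,0],[2,98]).round(3),"y",np.percentile(q[:,1],[2,98]).round(3),"z",np.percentile(q[:,2],[2,98]).round(3))
cv2.imwrite(f"pics/{t}.png",np.hstack([cv2.resize(S["side"]["image"][180:480,150:450],(400,400)),cv2.resize(S["top"]["image"][120:380,60:320],(400,400))]))
E
python3 look.py r1
```

```text
9.0 [0.52655716 0.24924331 0.34027133] yaw -1.9444672758496215 [-0.29306997  0.71534785 -3.34945606] 0.032400954901313166
side cup -1 1054 x [0.491 0.528] y [0.177 0.207] z [0.21  0.277]
side cup 1 2373 x [0.497 0.555] y [0.294 0.334] z [0.212 0.279]
top cup -1 1425 x [0.492 0.55 ] y [0.161 0.202] z [0.217 0.279]
top cup 1 113 x [0.499 0.553] y [0.29  0.297] z [0.211 0.252]
```

View pics/r1.png

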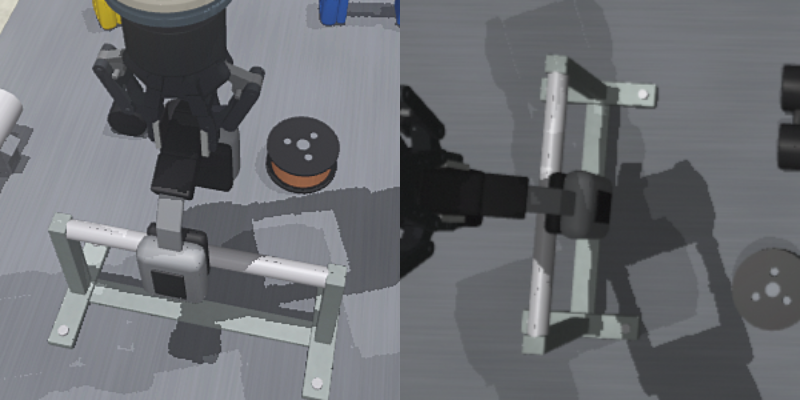

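The headset is centred over the rail: cups span y 0.161 to 0.334, it is level, and yaw is -1.9°. The stand is clear of the spool. Next I lower it; contact is expected at TCP z of about 0.168.

Emit:
jog_arm(moves=[[[-1, 0, 0, -6, 0, 0, 0], [-1, 0, 0, -14, 0, 0, 0], [-1, 0, 0, -20, 0, 0, 0], [-1, 0, 0, -24, 0, 0, 0], [-1, 0, 0, -24, 0, 0, 0], [-1, 0, 0, -24, 0, 0, 0], [-1, 0, 0, -20, 0, 0, 0], [-1, 0, 0, -14, 0, 0, 0], [-1, 0, 0, -9, 0, 0, 0], [-1, 0, 0, -5, 0, 0, 0]]])

```text
time: 10.35
tool_pos: [0.5272, 0.2489, 0.1804]
ee_rot: [-2.259, -2.183, -0.0]
ft_force: [-0.3, 0.5, -3.3]
width: 0.0329
```

Emit:
jog_arm(moves=[[[-1, 0, 0, -3, 0, 0, 0], [-1, 0, 0, -2, 0, 0, 0], [-1, 0, 0, -1, 0, 0, 0], [-1, 0, 0, -1, 0, 0, 0], [-1, 0, 0, -1, 0, 0, 0], [-1, 0, 0, -1, 0, 0, 0], [-1, 0, 0, 0, 0, 0, 0], [-1, 0, 0, 0, 0, 0, 0], [-1, 0, 0, 0, 0, 0, 0], [-1, 0, 0, 0, 0, 0, 0]]])

```text
time: 11.6
tool_pos: [0.5271, 0.2489, 0.1718]
ee_rot: [-2.259, -2.183, -0.0]
ft_force: [-0.6, 1.3, -3.5]
width: 0.0324
```

No contact yet. I'll lower it 3 mm more, then 1 mm steps.

Emit:
jog_arm(moves=[[[-1, 0, 0, -1, 0, 0, 0], [-1, 0, 0, -1, 0, 0, 0], [-1, 0, 0, -1, 0, 0, 0], [-1, 0, 0, 0, 0, 0, 0], [-1, 0, 0, 0, 0, 0, 0], [-1, 0, 0, 0, 0, 0, 0], [-1, 0, 0, 0, 0, 0, 0], [-1, 0, 0, 0, 0, 0, 0], [-1, 0, 0, 0, 0, 0, 0], [-1, 0, 0, 0, 0, 0, 0]]])

```text
time: 12.85
tool_pos: [0.5271, 0.2489, 0.1688]
ee_rot: [-2.259, -2.183, 0.0]
ft_force: [-0.8, -0.3, -3.2]
width: 0.0328
```

```bash
python3 look.py r2
```

```text
12.85 [0.52707123 0.24894509 0.16876076] yaw -1.9471314228477563 [-0.75105795 -0.33230949 -3.178134  ] 0.032840519952380576
side cup -1 123 x [0.491 0.511] y [0.167 0.206] z [0.053 0.105]
side cup 1 1568 x [0.498 0.556] y [0.294 0.334] z [0.042 0.107]
top cup -1 800 x [0.494 0.551] y [0.161 0.202] z [0.048 0.108]
```

View pics/r2.png

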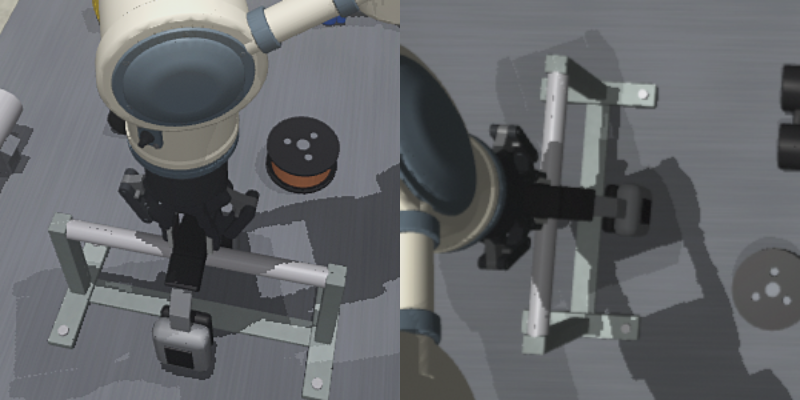

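The picture shows one cup on each side of the bar with the headband across it at mid-rail. The force still shows full weight hanging, so I'll keep creeping down until it touches.

Emit:
jog_arm(moves=[[[-1, 0, 0, -0.5, 0, 0, 0], [-1, 0, 0, -0.5, 0, 0, 0], [-1, 0, 0, -0.5, 0, 0, 0], [-1, 0, 0, 0, 0, 0, 0], [-1, 0, 0, 0, 0, 0, 0], [-1, 0, 0, 0, 0, 0, 0], [-1, 0, 0, 0, 0, 0, 0], [-1, 0, 0, 0, 0, 0, 0], [-1, 0, 0, 0, 0, 0, 0], [-1, 0, 0, 0, 0, 0, 0]]])

```text
time: 14.2
tool_pos: [0.5272, 0.249, 0.1676]
ee_rot: [2.259, 2.183, 0.001]
ft_force: [-2.2, 0.0, 5.8]
width: 0.0326
```

Contact reached: the force went from -3 to +6 N. Opening gently.

Emit:
jog_arm(moves=[[[-0.25, 0, 0, 0, 0, 0, 0], [-0.2, 0, 0, 0, 0, 0, 0], [-0.15, 0, 0, 0, 0, 0, 0], [-0.1, 0, 0, 0, 0, 0, 0], [0, 0, 0, 0, 0, 0, 0], [0.15, 0, 0, 0, 0, 0, 0], [0.3, 0, 0, 0, 0, 0, 0], [0.5, 0, 0, 0, 0, 0, 0], [0.6, 0, 0, 0, 0, 0, 0], [0.6, 0, 0, 0, 0, 0, 0]]])

```text
time: 15.45
tool_pos: [0.5271, 0.2489, 0.1673]
ee_rot: [-2.259, -2.183, 0.0]
ft_force: [0.8, 0.5, -0.1]
width: 0.0684
```

```bash
python3 look.py r3
```

```text
15.45 [0.52709225 0.2489438  0.16728493] yaw -1.947908129629534 [ 0.84616725  0.5452745  -0.06726447] 0.06842548523448509
side cup -1 126 x [0.5   0.525] y [0.19  0.209] z [0.034 0.102]
side cup 1 1539 x [0.499 0.557] y [0.295 0.335] z [0.041 0.107]
top cup -1 768 x [0.495 0.551] y [0.163 0.203] z [0.045 0.105]
top cup 1 66 x [0.502 0.556] y [0.29  0.296] z [0.072 0.103]
```

View pics/r3.png

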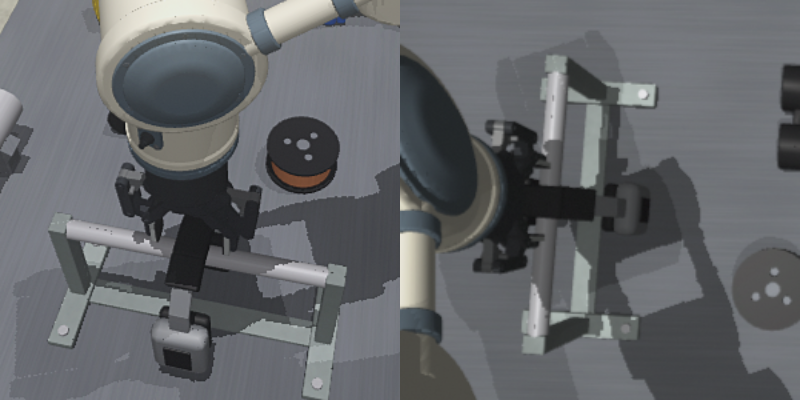

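The headset rests on the bar with the fingers free (force about 0). Next I retreat straight up.

Emit:
jog_arm(moves=[[[0.6, 0, 0, 4, 0, 0, 0], [0.6, 0, 0, 8, 0, 0, 0], [0.6, 0, 0, 14, 0, 0, 0], [0.6, 0, 0, 20, 0, 0, 0], [0.6, 0, 0, 25, 0, 0, 0], [0.6, 0, 0, 25, 0, 0, 0], [0.6, 0, 0, 20, 0, 0, 0], [0.6, 0, 0, 14, 0, 0, 0], [0.6, 0, 0, 6, 0, 0, 0], [0.6, 0, 0, 0, 0, 0, 0]]])

```text
time: 16.8
tool_pos: [0.5271, 0.2489, 0.3033]
ee_rot: [2.259, 2.183, 0.0]
ft_force: [-0.1, -0.1, -0.1]
width: 0.0686
```

Emit:
jog_arm(moves=[[[0.6, -5, -20, 0, 0, 0, 0], [0.6, -5, -35, 0, 0, 0, 0], [0.6, -5, -45, 0, 0, 0, 0], [0.6, -5, -45, 0, 0, 0, 0], [0.6, -5, -45, 0, 0, 0, 0], [0.6, -5, -45, 0, 0, 0, 0], [0.6, -5, -35, 0, 0, 0, 0], [0.6, 0, -20, 0, 0, 0, 0], [0.6, 0, 0, 0, 0, 0, 0], [0.6, 0, 0, 0, 0, 0, 0]]])

```text
time: 18.05
tool_pos: [0.4916, -0.0409, 0.3029]
ee_rot: [-2.259, -2.182, 0.001]
ft_force: [0.0, 0.0, 0.8]
width: 0.0683
```

```bash
sed -i 's/P=s\["tool_pos"\]/P=np.array([.527,.249,.168])/' look.py; python3 look.py r4
python3 - <<'E'
from h import *
for i in range(2):
  for n in("side","top"):
    c=env.camera(n);w=cloud(c)
    m=(abs(w[...,0]-.527)<.06)&(abs(w[...,1]-.249)<.09)&(w[...,2]>.168)&(w[...,2]<.2)
    q=w[m];r=cv2.minAreaRect((q[:,:2]*1000).astype(np.float32));print(n,len(q),q.mean(0).round(4),np.round(r[0],1),np.round(r[1],1),r[2],np.percentile(q[:,2],[50,98]).round(4))
w=cloud(env.camera("side"))
for t,x,y,h in(("spool",.431,.009,.065),("gog",.642,-.015,.08)):
    q=w[(abs(w[...,0]-x)<h)&(abs(w[...,1]-y)<.09)&(w[...,2]>.03)&(w[...,2]<.07)]
    print(t,len(q),cv2.minAreaRect((q[:,:2]*1000).astype(np.float32)))
E
```

```text
18.05 [ 0.49155739 -0.04087553  0.3029417 ] yaw -1.9676928446360007 [0.01313424 0.03412371 0.77448018] 0.06825300882056563
side cup -1 446 x [0.493 0.523] y [0.17  0.209] z [0.037 0.105]
side cup 1 1571 x [0.499 0.557] y [0.295 0.336] z [0.042 0.107]
top cup 1 314 x [0.499 0.56 ] y [0.291 0.328] z [0.064 0.107]
side 1664 [0.5262 0.2556 0.1778] [527.1 248.1] [104.8  34.8] 87.59504699707031 [0.1792 0.1839]
top 1323 [0.5266 0.2449 0.1788] [526.7 247.8] [104.6  33.9] 87.41963958740234 [0.1803 0.1846]
side 1651 [0.5263 0.2554 0.1779] [526.8 248.1] [104.8  34.3] 87.51302337646484 [0.1792 0.1839]
top 1324 [0.5265 0.2449 0.1788] [526.6 247.7] [104.7  34. ] 87.54142761230469 [0.1802 0.1844]
spool 1951 ((431.5920104980469, 9.345870971679688), (100.25659942626953, 99.48583984375), 88.3302001953125)
gog 1403 ((646.1513061523438, -13.612932205200195), (44.4838981628418, 130.82037353515625), 88.09009552001953)
```

View pics/r4.png

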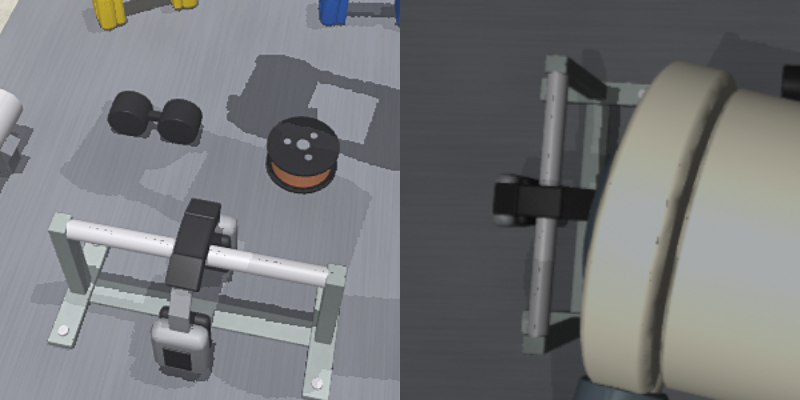

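The headset hangs squarely at mid-rail, level and still across repeated views. Handing in.

```bash
python3 -c "
from rig import env
print(env.job_done())"
```

```text
the job is handed in; nothing more can be done
None
```

The black and grey ear defenders are hanging by their headband over the middle of the low stand's rail, and I have handed the job in after about 18 s. I gripped them by the crown pad, lifted them about 0.2 m, and lowered them until the wrist force showed contact of about 9 N. I then opened the gripper slowly and moved clear.

My last checks before handing in:
- **Position:** the crown centre is within about 2 mm of the measured rail middle. The top of the pad is at 0.183 m, which puts the headband point about 23 mm above the rail's axis.
- **Attitude:** they are turned less than 1° from square, with a cup hanging down on each side. The cup tops are within 2 mm of each other in the last view that showed both, just after release; at the end the arm hid one cup from the top camera. Repeated pictures showed no movement.
- **Bystanders:** the spool and the goggles are where they started, to within about 2 mm of measuring noise.
- **Arm:** the gripper is clear of everything.

No check failed or disagreed. Contact came about 0.5 mm lower than I had worked out, which is within the calibration.

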